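Shift the vial-tray feeder into third

ROBOT

A 6-joint arm with a two-finger parallel gripper is mounted at the origin on the work surface. World frame = base frame: x ahead of the robot, y to its left, z up, the work surface at z = 0. Lengths are in m, angles in rad, forces in N, time in s.
With the tool pointing down it reaches from about 0.35 to 0.775 m from the base axis. Payload 7.3 kg.
Tool frame: the origin (TCP) lies between the finger pads; the fingertips stand 25 mm ahead of it and the grasp point (between the pads) lies 6 mm ahead of it; y points along the fingers, z is the direction in which the jaws open and shut, and the axes are right-handed (so a half turn about y gives the same grasp; the last joint's range is limited). The gripper opens to 92 mm and grips with 3 to 60 N. Pads are 19 mm wide; open, the fingers measure 130 mm over their backs; the gripper's body (75 mm by 190 mm) begins 47 mm behind the grasp point.
Start: joints at [-1.345, 0.342, 1.524, -0, 1.275, -0.146], TCP at [0.191, -0.489, 0.252] pointing down, gripper open.
Joint ranges: [-2.53, 2.53], [-0.77, 2.02], [0.04, 2.7], [-1, 4.14], [0.28, 2.66], [-3.11, 3.11]. Speed limits (rad/s): [2.57, 2.57, 3.14, 3.14, 3.14, 3.14].

INTERFACE

Orientations are given as [roll, pitch, yaw] about the fixed x, y, z axes, in that order (R = Rz(yaw) Ry(pitch) Rx(roll)).
In Python, from cell import sensors, read_camera, hand_in gives the robot as it stands. The module is installed in compiled form; this text tells all that it offers.
- The arm moves only by the tool send_rows, never from a script. Its argument "motion" is a list that holds one entry, the list of rows, each a list of 4 numbers: the shift along the tool's x, y, z in m, then the turn about the tool's y in degrees. In form: [[[tx, ty, tz, twist], ...]]. A call has 1 to 8 rows; each row is the pose to reach, as a shift and turn from the pose measured when the call began, along the tool's axes at that moment; what a row does not reach only later rows make up. A row lasts 1/10 s, in which the tool goes at most 50 mm and 8.59 degrees, less where a joint would pass 70% of its speed; a pose out of reach is approached as far as the arm can. A call with a gripper value outside its range is refused whole. "gripper" is the opening, from 0 (shut) to 1 (fully open), set as the call begins (left out, the last holds). The fingers move at their own pace and stop on an object; "grip_force" is the grip in N (left out, the last holds). Time passes only in rows, so rows that repeat a pose let the fingers close. It gives the time, the measured TCP pose, the force and the opening at its end, in the units of the state.
- sensors.observe(): the state, without advancing time (a new reading comes with each control period).
- read_camera(name): name is "side" or "top"; returns a dict with "frame" (420x560x3 uint8, red, green, blue), "fx", "fy", "cx", "cy" (pixels), "distortion" ([k1, k2, p1, p2, k3] as OpenCV has them; the pictures are not rectified), "extrinsics" (4x4, takes a point from world to camera coordinates). Camera axes: x right, y up, looking along -z (the intrinsics and any distortion apply to the point x, -y, -z); pixel columns grow to the right and rows downward; lengths in m; the calibration is good to about 2 mm. A picture is of the moment at which its call begins. There is no depth.
- hand_in(): hands the job in, once; it reports no verdict.
The state is a dict: "time": time; "qpos": joint angles; "qvel": joint speeds; "joint_efforts": joint torques, N m; "tool_pos": TCP position; "tool_rot": TCP orientation; "contact_force": force on the tool from outside, world axes, zero at the start; "torque": the same for the moment, N m; "opening": finger opening in m.
Only numpy, scipy, OpenCV 4.12 (cv2) and the standard library are available. Lean on these libraries where they do the work, as an engineer would, in place of code of your own. Each camera call takes 0.05 s, during which the arm holds its last target.

TASK

Put the tray feeder into its third feed: push the gearstick along its H-shaped gate with your fingertips, across to the right-hand leg and then forward (away from the robot) until it is fully home in the third slot, without running it back into the fourth slot on the way. Only push the knob from outside, never take it between the fingers, and leave the vials and everything else standing where they are; finish clear of the lever.

Things in the scene. Friction and masses are not known exactly. Their poses are not given: they have to be found in the camera images.
- feeder: drive unit of the vial-tray feeder: white box 240 (x) x 280 (y) x 100 mm high with an aluminium deck, fixed to the table; origin under its centre at table height; its +x points forward, away from the robot, +y to the left. Its place varies by over 10 cm, its yaw by up to 0.35 rad
- gate_top (a point): middle of the top of the steel gate plate (122 x 116 x 10 mm) on the deck, 110 mm above the table, axes as the unit. An H-shaped slot 18 mm wide: left and right legs along x, centred 22 mm either side of the middle, joined by a crossbar along y. Raised dots number the leg ends: 1 forward left, 2 back left, 3 forward right, 4 back right. Corners rounded by 6 mm
- knob (a point): centre of the lever's black ball knob, 36 mm diameter, on a steel stick 12 mm thick through the gate; z along the stick, up. The lever's pivot is 12 mm above the table on the unit's middle axis, 165 mm below the ball centre, which is 177 mm above the table upright, about 165 mm at the slot ends, and moves 49 mm forward or back and about 40 mm left or right of the middle
- shift_across (a joint): sideways lean of the lever in rad: negative left, positive right, stops at -0.25 and 0.25; about -0.24 in the left leg and +0.24 in the right leg. In the unit's frame the ball centre is at y = -165 mm x sin(across) x cos(along). Stiff: about 2 N at the knob moves it; no spring, stays where it is left
- shift_along (a joint): fore-and-aft lean in rad: positive forward, negative back, stops (slot ends) at -0.30 and 0.30; 0 in the crossbar, which lets the stick across within about 0.03 either way. It starts anywhere along the left leg. In the unit's frame the ball centre is at x = 165 mm x sin(along). Stiff: about 2 N at the knob moves it; stays where left
- vial_a: stoppered glass vial, 24 mm diameter, 48 mm tall, standing on the unit's deck near its far left corner; origin under its middle; to be left alone
- vial_b: stoppered glass vial, 24 mm diameter, 48 mm tall, standing on the deck near its near right corner; origin under its middle; to be left alone
- stopper_cup: small steel cup, 44 mm diameter, 30 mm tall, standing on the deck near its far right corner; origin under its middle; to be left alone
- jar: amber glass jar, 70 mm diameter, 90 mm tall, standing on the table just left of the drive unit; origin under its middle; to be left alone
- bottle: white bottle, 72 mm diameter, 190 mm tall, standing on the table well to the left; origin under its middle; to be left alone
- tub: white open tub, 140 x 100 x 60 mm, on the table well to the right; origin under its middle; to be left alone
- spatula: spatula about 180 mm long lying on the table just right of the drive unit; origin under its middle; to be left alone

How it is judged:
On the way, in this order (a step that is already met when the one before it is completed fails the run):
1. the lever is across in the right-hand leg, at the crossbar (value of joint shift_across above 0.18 rad and value of joint shift_along between -0.12 and 0.15 rad), for 0.05 s.
2. the lever is forward, home in the third slot (value of joint shift_across above 0.18 rad and value of joint shift_along above 0.255 rad), for 0.1 s.
At the end, for the whole second after the job is handed in: the lever rests in the right-hand leg (across over 0.18 rad), forward to within 0.045 rad (7 mm at the knob) of the end of the third slot; no bystander is more than 20 mm from where it started (all of step 2 and value of joint shift_along below 0.35 rad and velocity of joint shift_along between -0.05 and 0.05 rad/s and distance of each of vial_a, vial_b, stopper_cup, jar, bottle, tub, spatula from where it was at the start of the episode below 0.02 m); the robot touches nothing.
It fails at once if the lever was run into the fourth slot (right-hand leg, leaning back more than 0.12 rad) (value of joint shift_across above 0.1 rad and value of joint shift_along below -0.12 rad).
It fails at once if the knob or stick was taken between the fingers (x of the grasp point in the frame of knob between -0.014 and 0.014 m and y of the grasp point in the frame of knob between -0.014 and 0.014 m and z of the grasp point in the frame of knob between -0.07 and 0.024 m).
It fails at once if a bystander was carried, knocked or lifted (moved over 20 mm) (distance of any of vial_a, vial_b, stopper_cup, jar, bottle, tub, spatula from where it was at the start of the episode above 0.02 m).
It also fails if it takes over 48 s, if anything falls off the work surface, if the arm or the gripper's body presses on something with over 40 N, if the wrist force passes 120 N, or if a joint passes its speed limit or range.

## Working session

There is one attempt and no reset: what is moved stays moved. The work goes in short steps, Python scripts to look and compute and a tool call to move; the robot and the scene stay as the last step left them, time stands still between calls to the robot, and variables do not carry over. Pictures are saved under pics/ and viewed, and the job is handed in when it is done.

Besides the shell and the picture viewer there is one more tool, called as a command line: name --argument value ..., lists and objects as JSON in quotes. send_rows: Moves the arm, as the interface text tells. Its arguments: {"type":"object","properties":{"motion":{"type":"array"},"gripper":{"type":"number"},"grip_force":{"type":"number"}},"required":["motion"]}

```bash
mkdir -p pics; python3 - <<'E'
from cell import sensors, read_camera
import cv2,pickle
print(sensors.observe())
for n in("side","top"):
    c=read_camera(n); cv2.imwrite(f"pics/{n}0.png",c["frame"][:,:,::-1]); pickle.dump(c,open(f"{n}0.pkl","wb"))
    print({k:v for k,v in c.items() if k!="frame"})
E
```

```text
{'time': 0.0, 'qpos': array([-1.34499033e+00,  3.42743871e-01,  1.52503741e+00,  1.11970893e-05,
        1.27540797e+00, -1.45995864e-01]), 'qvel': array([-0.00235089,  0.00085854,  0.00044527,  0.00155036,  0.00139027,
        0.00086469]), 'joint_efforts': array([ 6.54346641e-04, -4.31236231e+01, -2.44217527e+01,  7.16416142e-02,
        5.58476779e-02, -1.44411010e-04]), 'tool_pos': array([ 0.19066947, -0.48874458,  0.25102685]), 'tool_rot': array([-1.57237438e+00,  2.42861573e-04, -2.76979425e+00]), 'contact_force': array([-0.65056859, -0.16295344, -0.27505563]), 'torque': array([-0.01282936, -0.03051911, -0.00295275]), 'opening': 0.09170553298668276}
{'fx': 520.534798594451, 'fy': 520.534798594451, 'cx': 283.4971159191988, 'cy': 207.55959054158262, 'distortion': array([-0.12695387,  0.        ,  0.        ,  0.        ,  0.        ]), 'extrinsics': array([[-0.81466346, -0.57982856, -0.01105807,  0.45563049],
       [ 0.36605953, -0.52891861,  0.76566672, -0.31985518],
       [-0.44980425,  0.61971279,  0.64314244, -1.2246724 ],
       [ 0.        ,  0.        ,  0.        ,  1.        ]])}
{'fx': 428.432466621787, 'fy': 428.432466621787, 'cx': 278.72869308526174, 'cy': 209.15416388262292, 'distortion': array([-0.00417063,  0.        ,  0.        ,  0.        ,  0.        ]), 'extrinsics': array([[ 0.09415889, -0.99555479,  0.00218118, -0.05190622],
       [ 0.97513007,  0.09266824,  0.20133044, -0.58943006],
       [-0.20063761, -0.01683011,  0.97952095, -1.24327754],
       [ 0.        ,  0.        ,  0.        ,  1.        ]])}
```

View pics/side0.png

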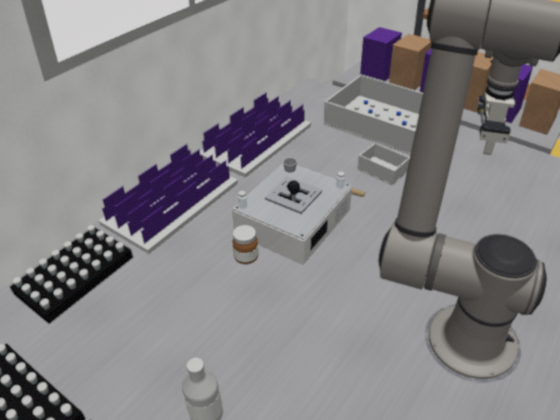

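View pics/top0.png

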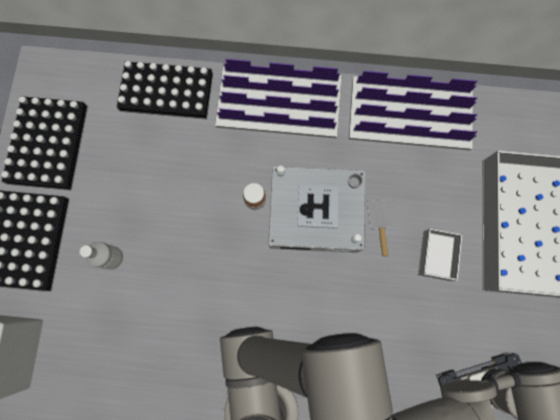

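```bash
python3 - <<'E'
import pickle,cv2
for n,(x,y,w,h) in dict(side=(225,150,150,112),top=(255,155,125,105)).items():
    f=pickle.load(open(f"{n}0.pkl","rb"))["frame"][y:y+h,x:x+w,::-1]
    cv2.imwrite(f"pics/{n}0c.png",cv2.resize(f,None,fx=5,fy=5,interpolation=cv2.INTER_CUBIC))
E
```

```text
(no output)
```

View pics/side0c.png

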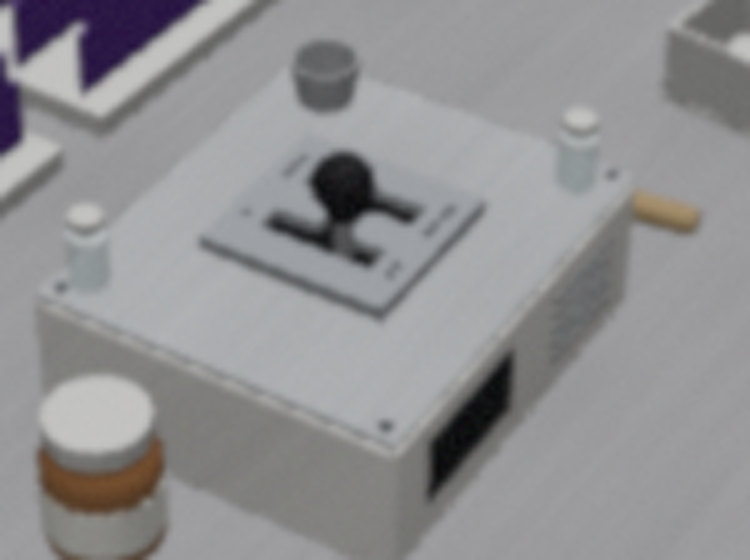

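View pics/top0c.png

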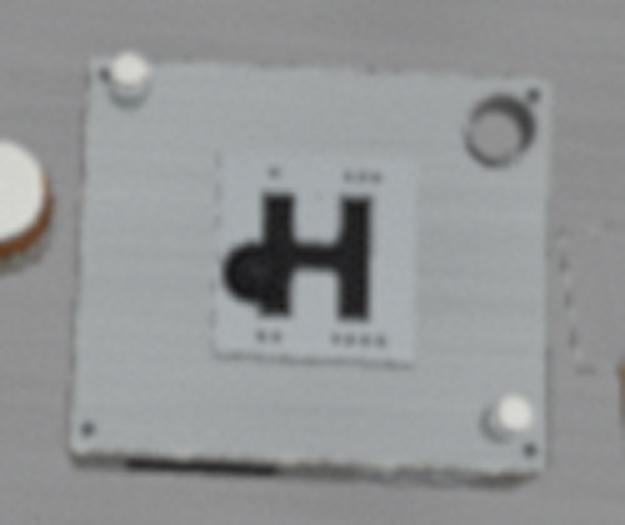

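```bash
cat >h.py <<'E'
import numpy as np,cv2,pickle
from scipy.optimize import least_squares
def proj(c,P):
    E=c["extrinsics"];p=(np.atleast_2d(P)@E[:3,:3].T+E[:3,3])*[1,-1,-1]
    K=np.array([[c["fx"],0,c["cx"]],[0,c["fy"],c["cy"]],[0,0,1]])
    return cv2.projectPoints(p,np.zeros(3),np.zeros(3),K,c["distortion"])[0][:,0]
def unit(p,L):
    L=np.atleast_2d(L);c,s=np.cos(p[2]),np.sin(p[2])
    return np.c_[p[0]+c*L[:,0]-s*L[:,1],p[1]+s*L[:,0]+c*L[:,1],L[:,2]]
def ball(a,s): return [.165*np.sin(a),-.165*np.sin(s)*np.cos(a),.012+.165*np.cos(s)*np.cos(a)]
def locate(c,uv):
    return None
E
python3 - <<'E'
from h import *
T=pickle.load(open("top0.pkl","rb"));S=pickle.load(open("side0.pkl","rb"))
to=lambda a,o:np.array(a,float)/5+np.array(o)-0.4
top=to([(92,60),(550,75),(543,475),(72,455),(222,152),(418,158),(413,364),(213,355)],(255,155))
side=to([(40,298),(310,72),(632,178),(393,450),(200,240),(312,135),(487,205),(380,318)],(225,150))
L=np.array([(.12,.14,.1),(.12,-.14,.1),(-.12,-.14,.1),(-.12,.14,.1),(.061,.058,.11),(.061,-.058,.11),(-.061,-.058,.11),(-.061,.058,.11)])
bt=to([(254,272)],(255,155));bs=to([(342,187)],(225,150))
for nm,use in(("both",(1,1)),("top",(1,0)),("side",(0,1))):
    f=lambda p:np.r_[(proj(T,unit(p,L))-top).ravel()*use[0],(proj(S,unit(p,L))-side).ravel()*use[1]]
    r=least_squares(f,[.55,0,0],loss="soft_l1");print(nm,r.x);
    if nm=="both":p=r.x;print(f(p).reshape(2,8,2).round(1))
g=lambda q:np.r_[(proj(T,q)-bt).ravel(),(proj(S,q)-bs).ravel()]
r=least_squares(g,[.55,0,.17]);print("ball",r.x,r.fun)
g=lambda q:np.r_[(proj(T,unit(p,ball(*q)))-bt).ravel(),(proj(S,unit(p,ball(*q)))-bs).ravel()]
r=least_squares(g,[0,-.24]);print("joint",r.x,r.fun,unit(p,ball(*r.x)))
E
```

```text
both [ 0.60028408 -0.1087518   0.04477394]
[[[-1.2 -0.7]
  [ 0.3  0.8]
  [ 0.9  0.5]
  [-1.5 -0.3]
  [-0.6  0.3]
  [-0.6  1. ]
  [-0.5  0.6]
  [-0.5  0.4]]

 [[-1.9 -1.2]
  [-1.9 -4.5]
  [ 1.9 -1. ]
  [ 0.7 -0.1]
  [-0.2 -0.9]
  [-0.6 -0.5]
  [-0.  -1.2]
  [ 0.5 -1.7]]]
top [ 0.60139549 -0.1101852   0.05199659]
side [ 0.59715062 -0.10522073  0.03426683]
ball [ 0.57709732 -0.07215242  0.16552982] [ 0.06710913  0.17034299 -0.17543934 -0.03727646]
joint [-0.14150332 -0.24546315] [-0.59708131  0.39101081 -0.04052767 -0.85947288] [[ 0.57526048 -0.07013796  0.17045438]]
```

send_rows --motion '[[[-0.456, 0, -0.269, 18.6], [-0.456, 0, -0.269, 18.6], [-0.456, 0, -0.269, 18.6], [-0.456, 0, -0.269, 18.6], [-0.456, 0, -0.269, 18.6], [-0.456, 0, -0.269, 18.6], [-0.456, 0, -0.269, 18.6], [-0.456, 0, -0.269, 18.6]]]' --gripper 0 --grip_force 20

```text
time: 0.9
tool_pos: [0.4352, -0.177, 0.2515]
tool_rot: [-1.572, -0.0, -3.095]
contact_force: [1.0, -0.9, -0.2]
opening: 0.0326
```

send_rows --motion '[[[-0.088, 0, -0.1, 0], [-0.088, 0, -0.1, 0], [-0.088, 0, -0.1, 0], [-0.088, 0, -0.1, 0], [-0.088, 0.03, -0.1, 0], [-0.088, 0.045, -0.1, 0], [-0.088, 0.045, -0.1, 0]]]'

```text
time: 1.6
tool_pos: [0.5166, -0.0729, 0.2043]
tool_rot: [-1.574, -0.006, -3.095]
contact_force: [0.2, 0.0, 0.2]
opening: 0.0005
```

```bash
cat > look.py <<'E'
import sys,pickle,cv2,numpy as np
from cell import sensors,read_camera
k=sys.argv[1];o=sensors.observe()
print(o["time"],o["tool_pos"],o["tool_rot"],o["contact_force"],o["opening"])
im=[]
for n,(x,y,w,h) in dict(side=(235,130,125,125),top=(265,155,125,125)).items():
    c=read_camera(n);pickle.dump(c,open(f"{n}{k}.pkl","wb"))
    im.append(cv2.resize(c["frame"][y:y+h,x:x+w,::-1],(400,400),interpolation=cv2.INTER_CUBIC))
cv2.imwrite(f"pics/l{k}.png",np.hstack(im))
E
python3 look.py 1
```

```text
1.6 [ 0.5166482  -0.07289653  0.2042922 ] [-1.57376115 -0.00577978 -3.09478439] [0.248494   0.02620983 0.18767702] 0.0005013339562548928
```

View pics/l1.png

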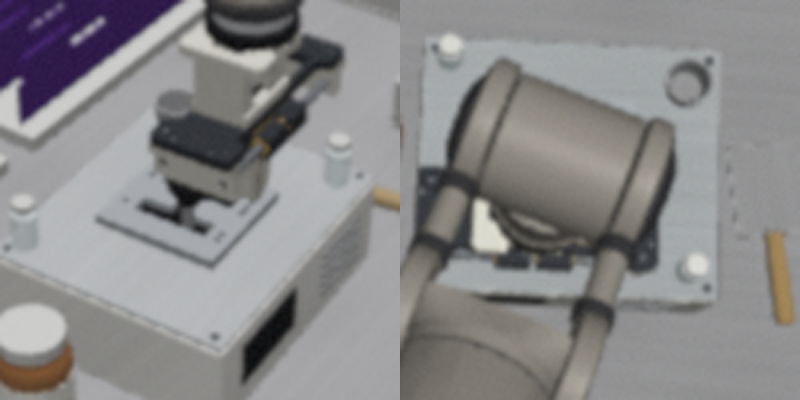

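send_rows --motion '[[[0, 0.026, 0, 0], [0, 0.026, 0, 0], [-0.01, 0.026, 0, 0], [-0.02, 0.026, 0, 0], [-0.03, 0.026, 0, 0], [-0.035, 0.026, 0, 0], [-0.04, 0.026, 0, 0], [-0.04, 0.026, 0, 0]]]'

```text
time: 2.5
tool_pos: [0.5586, -0.0714, 0.1808]
tool_rot: [-1.572, -0.001, -3.095]
contact_force: [-1.8, 0.5, 0.7]
opening: 0.0002
```

```bash
python3 look.py 2
```

```text
2.5 [ 0.55858412 -0.07138741  0.18080101] [-1.57220549e+00 -8.94088711e-04 -3.09484812e+00] [-1.77231001  0.54443506  0.69828457] 0.00024069208081760348
```

View pics/l2.png

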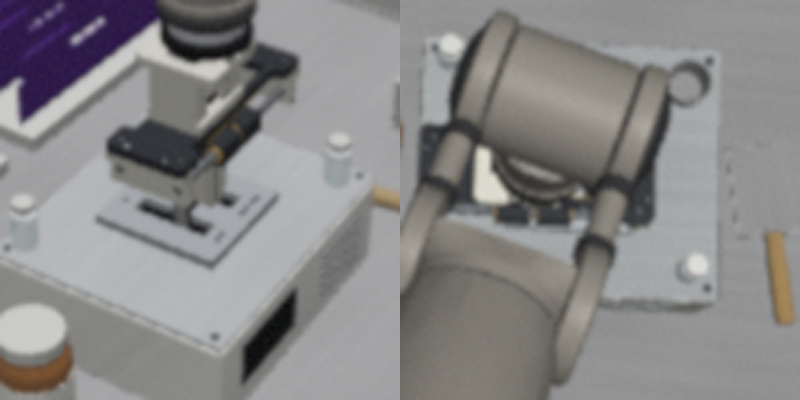

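send_rows --motion '[[[-0.006, 0.003, 0, 0], [-0.011, 0.003, 0, 0], [-0.011, 0.003, 0, 0], [-0.011, 0.003, 0, 0]]]'

```text
time: 3.0
tool_pos: [0.5693, -0.0709, 0.1775]
tool_rot: [-1.572, -0.001, -3.095]
contact_force: [-0.3, -0.1, -0.0]
opening: 0.0002
```

send_rows --motion '[[[0.02, 0, 0, 0], [0.06, -0.02, 0, 0], [0.1, -0.06, 0, 0], [0.15, -0.1, 0, 0], [0.15, -0.1, 0, 0], [0.15, -0.1, 0, 0]]]'

```text
time: 3.6
tool_pos: [0.4192, -0.0784, 0.2801]
tool_rot: [-1.57, 0.004, -3.096]
contact_force: [0.8, -0.1, 0.0]
opening: 0.0004
```

```bash
python3 look.py 3
```

```text
3.6 [ 0.41915078 -0.07835573  0.28006933] [-1.56995851  0.00431278 -3.0958172 ] [ 0.83451503 -0.07783483  0.03908546] 0.0004121197293747337
```

View pics/l3.png

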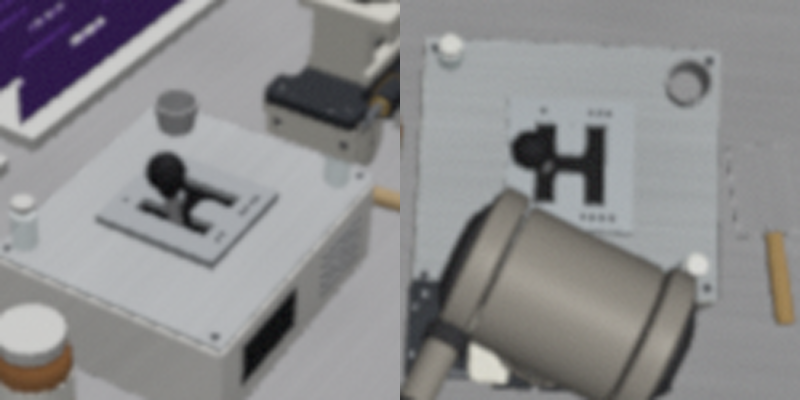

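```bash
cat >> h.py <<'E'
P0=np.array([.6000,-.1090,.047])
def meas(k,s,t):
    T=pickle.load(open(f"top{k}.pkl","rb"));S=pickle.load(open(f"side{k}.pkl","rb"))
    bs=np.array(s)/3.2+[235,130]-.35;bt=np.array(t)/3.2+[265,155]-.35
    g=lambda q:np.r_[(proj(T,unit(P0,ball(*q)))-bt).ravel(),(proj(S,unit(P0,ball(*q)))-bs).ravel()]
    r=least_squares(g,[0,0]);print("joint",r.x,r.fun.round(1),unit(P0,ball(*r.x)))
    g=lambda q:np.r_[(proj(T,q)-bt).ravel(),(proj(S,q)-bs).ravel()]
    r=least_squares(g,[.55,0,.17]);print("ball",r.x,r.fun.round(1))
E
python3 -c "
from h import *
meas(3,(165,172),(130,148))
T=pickle.load(open('top3.pkl','rb'))
S=pickle.load(open('side3.pkl','rb'))
for a in(-.05,0,.05,.1):
  for c,o in((S,[235,130]),(T,[265,155])): print(a,(proj(c,unit(P0,ball(a,-.24)))-o+.35)*3.2)"
```

```text
joint [-0.000946   -0.24460329] [-0.1  0.4 -0.3 -0.4] [[ 0.59796673 -0.06909319  0.17208845]]
ball [ 0.59870439 -0.06991339  0.17006004] [ 0.1  0.3 -0.3 -0.1]
-0.05 [[172.55224192 173.23815787]]
-0.05 [[130.12459257 158.36423647]]
0 [[164.3830834  169.98617062]]
0 [[130.41236974 149.0657949 ]]
0.05 [[156.31885434 167.06312493]]
0.05 [[130.78265834 139.89927467]]
0.1 [[148.38426641 164.47571833]]
0.1 [[131.23379155 130.89586486]]
```

send_rows --motion '[[[-0.045, 0, -0.016, 0], [-0.09, 0, -0.033, 0], [-0.135, 0, -0.05, 0], [-0.179, 0, -0.066, 0], [-0.179, 0, -0.066, 0], [-0.179, 0.04, -0.066, 0], [-0.179, 0.08, -0.066, 0], [-0.179, 0.08, -0.066, 0]]]'

```text
time: 4.5
tool_pos: [0.5927, -0.0033, 0.1907]
tool_rot: [-1.574, -0.013, -3.095]
contact_force: [-0.5, 0.3, -1.2]
opening: 0.0004
```

send_rows --motion '[[[-0.002, 0.013, 0, 0], [-0.002, 0.013, 0, 0], [-0.002, 0.013, 0.015, 0], [-0.002, 0.013, 0.025, 0], [-0.002, 0.013, 0.035, 0], [-0.002, 0.013, 0.046, 0], [-0.002, 0.013, 0.046, 0]]]'

```text
time: 5.2
tool_pos: [0.597, -0.0509, 0.1783]
tool_rot: [-1.574, -0.011, -3.097]
contact_force: [-0.0, 0.9, 0.3]
opening: 0.0006
```

```bash
python3 look.py 4
```

```text
5.2 [ 0.59703482 -0.0508694   0.17825978] [-1.57364908 -0.01118435 -3.09696675] [-0.01903316  0.94956793  0.26421505] 0.000615703415733207
```

View pics/l4.png

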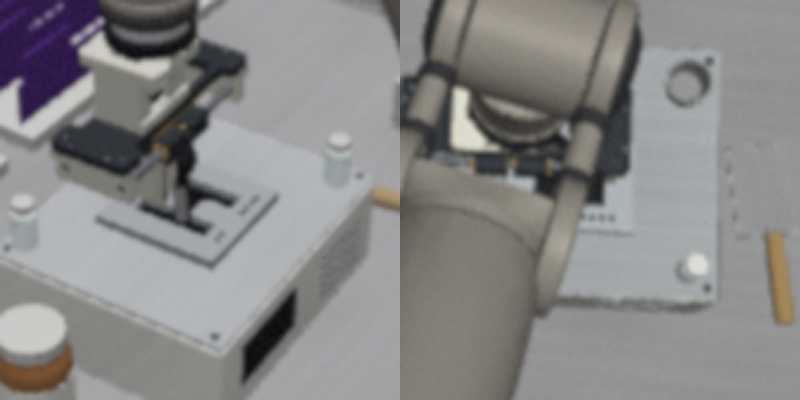

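send_rows --motion '[[[0, 0, 0.01, 0], [0, 0, 0.02, 0], [0, 0, 0.03, 0], [0, 0, 0.04, 0], [0, 0, 0.05, 0], [0, 0, 0.05, 0]]]'

```text
time: 5.9
tool_pos: [0.5989, -0.1015, 0.1772]
tool_rot: [-1.573, -0.013, -3.098]
contact_force: [0.0, -0.5, 0.9]
opening: 0.0005
```

```bash
python3 look.py 5
```

```text
5.9 [ 0.59886552 -0.10148998  0.17720994] [-1.57329594 -0.01284256 -3.09763038] [ 0.01021167 -0.49490105  0.92847354] 0.0004710836573953281
```

View pics/l5.png

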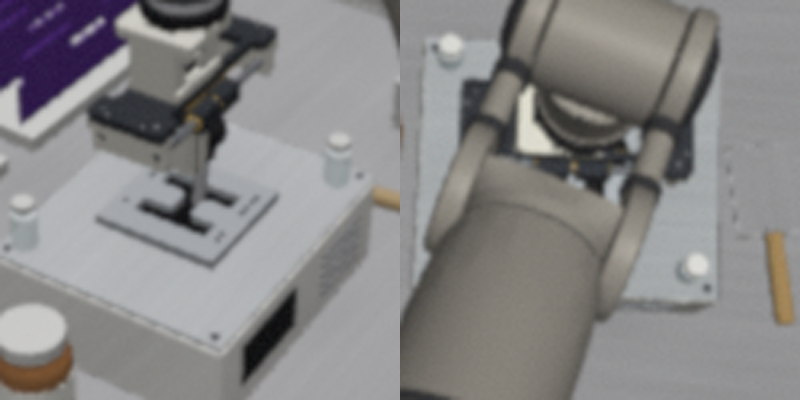

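send_rows --motion '[[[0, 0, 0.005, 0], [0, 0, 0.01, 0], [0, 0, 0.01, 0], [0, 0, 0.01, 0]]]'

```text
time: 6.4
tool_pos: [0.5991, -0.1104, 0.177]
tool_rot: [-1.574, -0.013, -3.097]
contact_force: [-0.8, 0.6, -1.0]
opening: 0.0004
```

send_rows --motion '[[[0, 0, -0.04, 0], [0, -0.03, -0.045, 0], [0.03, -0.08, -0.045, 0], [0.07, -0.1, -0.03, 0], [0.12, -0.1, 0.02, 0], [0.16, -0.1, 0.05, 0], [0.18, -0.1, 0.05, 0], [0.18, -0.1, 0.05, 0]]]'

```text
time: 7.2
tool_pos: [0.4195, -0.1702, 0.28]
tool_rot: [-1.572, -0.014, -3.101]
contact_force: [-0.2, 1.1, -0.2]
opening: 0.0007
```

```bash
python3 look.py 6
```

```text
7.2 [ 0.41949893 -0.17018901  0.27996409] [-1.57229652 -0.01438776 -3.10058285] [-0.17551132  1.07001746 -0.22507685] 0.0006548171939178419
```

View pics/l6.png

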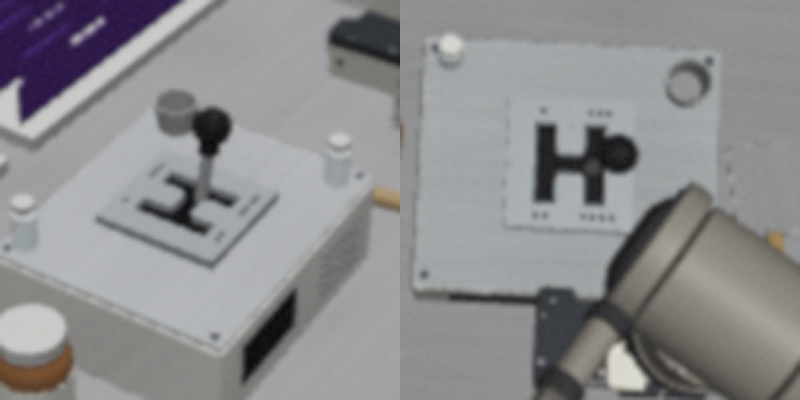

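```bash
python3 -c "
from h import *
meas(6,(212,127),(219,153))"
```

```text
joint [-0.00420119  0.22942111] [-0.1  0.3 -0.1 -0.5] [[ 0.6010705  -0.14651408  0.17267529]]
ball [ 0.6019121  -0.14734811  0.17014513] [ 0.1  0.2 -0.2 -0. ]
```

send_rows --motion '[[[-0.045, 0, -0.005, 0], [-0.09, 0, -0.01, 0], [-0.118, 0, -0.014, 0], [-0.118, 0.04, -0.014, 0], [-0.118, 0.08, -0.014, 0], [-0.118, 0.104, -0.014, 0], [-0.118, 0.104, -0.014, 0]]]'

```text
time: 8.0
tool_pos: [0.5379, -0.1481, 0.1707]
tool_rot: [-1.576, -0.019, -3.097]
contact_force: [-1.2, -0.0, -0.3]
opening: 0.0002
```

send_rows --motion '[[[-0.015, -0.003, 0.002, 0], [-0.03, -0.003, 0.002, 0], [-0.04, -0.003, 0.002, 0], [-0.05, -0.003, 0.002, 0], [-0.06, -0.003, 0.002, 0], [-0.07, -0.003, 0.002, 0], [-0.075, -0.003, 0.002, 0], [-0.075, -0.003, 0.002, 0]]]'

```text
time: 8.8
tool_pos: [0.6135, -0.1465, 0.1724]
tool_rot: [-1.576, -0.018, -3.096]
contact_force: [-0.7, 0.7, -0.3]
opening: 0.0003
```

send_rows --motion '[[[-0.004, 0, 0, 0], [-0.008, 0, 0, 0], [-0.01, 0, 0, 0], [-0.01, 0, 0, 0]]]'

```text
time: 9.2
tool_pos: [0.6237, -0.146, 0.1721]
tool_rot: [-1.576, -0.018, -3.096]
contact_force: [-0.9, -0.0, -0.3]
opening: 0.0004
```

send_rows --motion '[[[-0.002, 0, 0, 0], [-0.003, 0, 0, 0], [-0.003, 0, 0, 0]]]'

```text
time: 9.5
tool_pos: [0.6264, -0.1459, 0.1718]
tool_rot: [-1.576, -0.019, -3.096]
contact_force: [-3.1, -0.4, -1.8]
opening: 0.0004
```

Force is rising slightly; back off and look.

send_rows --motion '[[[0.03, 0, 0, 0], [0.07, -0.02, 0, 0], [0.11, -0.06, 0, 0], [0.16, -0.1, 0, 0], [0.2, -0.11, 0, 0], [0.2, -0.11, 0, 0], [0.2, -0.11, 0, 0]]]'

```text
time: 10.2
tool_pos: [0.4288, -0.1559, 0.2874]
tool_rot: [-1.574, -0.015, -3.098]
contact_force: [0.4, 0.7, -0.3]
opening: 0.0005
```

```bash
python3 look.py 7
```

```text
10.2 [ 0.42875816 -0.15590872  0.28741783] [-1.57380382 -0.01498976 -3.09772865] [ 0.37295013  0.69869025 -0.34141168] 0.0005449263634032767
```

View pics/l7.png

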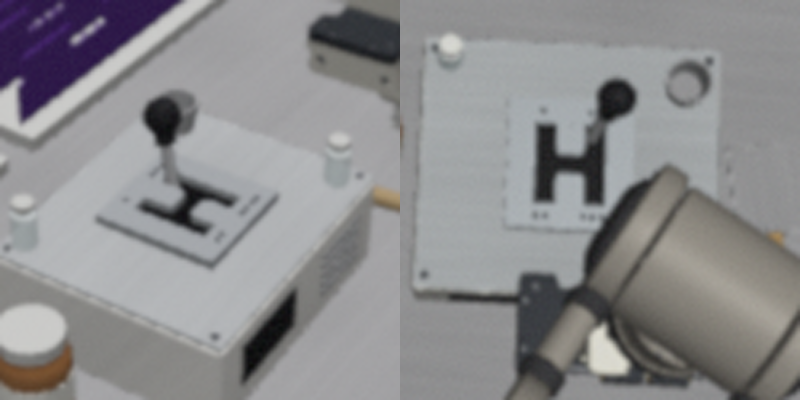

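```bash
python3 -c "
from h import *
meas(7,(163,118),(216,98))
for n,o in(('side',[235,130]),('top',[265,155])):
  c=pickle.load(open(n+'7.pkl','rb'))
  for a in(.24,.27,.3): print(n,a,(proj(c,unit(P0,ball(a,.23)))-o+.35)*3.2)"
```

```text
joint [0.30932791 0.22450583] [-0.   0.4 -0.4 -0.6] [[ 0.6518175  -0.14159112  0.16522456]]
ball [ 0.65257986 -0.14241578  0.16250951] [ 0.2  0.4 -0.4 -0.1]
side 0.24 [[172.97131614 116.28488648]]
side 0.27 [[168.30599376 115.90934382]]
side 0.3 [[163.67575808 115.69295471]]
top 0.24 [[217.79766236 110.64279139]]
top 0.27 [[217.42007413 105.69705081]]
top 0.3 [[216.98610277 100.8508111 ]]
```

```bash
python3 -c "
from cell import sensors,hand_in
print(sensors.observe()['qvel'].round(4)); print(hand_in())"
```

```text
[ 0.0092  0.0301 -0.0019 -0.0021  0.0034 -0.0027]
the job is handed in; nothing more can be done
None
```

The gearstick is in the third slot and the job is handed in; `hand_in` gives no verdict, so the result rests on my own checks.

I used the closed fingertips and pushed the knob three times, always from outside:
1. **To the crossbar:** forward from about -0.14 rad along the left leg.
2. **Across to the right leg:** the camera check gave across about 0.23 rad and along about 0.00 rad.
3. **Forward into slot 3:** pushed until the force rose to about 3 N, then backed off.

- **Lever position:** the last camera measurement gave along about 0.31 rad and across about 0.22 rad. The stop is at 0.30 rad, so the along reading is high by roughly my measurement error. I never saw the lever behind the crossbar in the right leg.
- **Bystanders:** vial_a, vial_b and the stopper cup look unmoved in the last picture, and so do the visible parts of the jar and spatula. I judged this by eye and did not measure it. The bottle and tub were outside that view; the arm did not go near the bottle, and it crossed high over the table on the tub's side.
- **Arm:** it finished about 0.2 m back from the lever, 0.29 m above the table and touching nothing, at about 10 s of the 48 s allowed.

No check failed or disagreed.

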